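# Check rack frames for squareness on the bench slide rule

### The job

Free the carriage of the bench slide rule with its clamp knob and check each grey rack frame for squareness, working from the smallest to the largest: lay it in the rule, bring the carriage up so that both Vs hold its corner posts, and measure the diagonal between the tall posts and then the one between the low posts. Put a frame whose diagonals agree within 4 mm flat in the shallow tray, any other flat in the deep tray. When all are sorted, slide the carriage fully back and clamp it tight, leaving the vial and the stamp at the back where they are.

Things in the scene. Friction and masses are not known exactly. Their poses are not given: they have to be found in the camera images.
- frame_1: smallest of four sizes of grey plastic rack frame (may be absent), 90 g: sides 64 mm between centres of corner posts 12 mm thick, perhaps skewed by up to 5 degrees; bars 7 wide, 12 high. Posts at +x+y and -x-y tall (24 mm), others low (14). A bar across the middle along x bears a lifting tab 36 long (x), 10 thick (y), top at 50: grasp it across y from above. Origin: underside centre; z up
- frame_2: second smallest of four sizes of grey plastic rack frame (may be absent), 90 g: sides 74 mm between centres of corner posts 12 mm thick, perhaps skewed by up to 5 degrees; bars 7 wide, 12 high. Posts at +x+y and -x-y tall (24 mm), others low (14). A bar across the middle along x bears a lifting tab 36 long (x), 10 thick (y), top at 50: grasp it across y from above. Origin: underside centre; z up
- frame_3: second largest of four sizes of grey plastic rack frame (may be absent), 90 g: sides 84 mm between centres of corner posts 12 mm thick, perhaps skewed by up to 5 degrees; bars 7 wide, 12 high. Posts at +x+y and -x-y tall (24 mm), others low (14). A bar across the middle along x bears a lifting tab 36 long (x), 10 thick (y), top at 50: grasp it across y from above. Origin: underside centre; z up
- frame_4: largest of four sizes of grey plastic rack frame (may be absent), 90 g: sides 94 mm between centres of corner posts 12 mm thick, perhaps skewed by up to 5 degrees; bars 7 wide, 12 high. Posts at +x+y and -x-y tall (24 mm), others low (14). A bar across the middle along x bears a lifting tab 36 long (x), 10 thick (y), top at 50: grasp it across y from above. Origin: underside centre; z up
- rule: bench slide rule, fixed: aluminium bed 70 mm wide, 330 mm long (its y), top 8 mm above the worktop. A steel V stop stands at the +y end; a V carriage slides along y towards it. Both Vs: 90 degrees, walls 14 mm high, mouth 28 mm wide. A frame lies flat on the bed, overhanging it, one corner post in each V. Origin on the worktop, on the centre line
- stop_seat (a point): point on the bed where the centre of a post sits when it is home in the V of the fixed stop
- carriage_seat (a point): point at bed height where the centre of a post sits when it is home in the V of the carriage
- carriage (a joint): m; 0 = carriage parked at its open end stop, grows towards the fixed stop, up to 0.090. Distance between the two seats = 0.165 - value: this is the reading of the rule. Sliding friction about 1.2 N when the clamp is free
- fin_top (a point): centre of the top of the carriage's fin, 80 mm above the worktop: upright plate 30 mm wide (rule x), 10 mm thick (rule y), 55 mm high, 35 mm behind the carriage seat (-y); pinch it, or push it from either side, to slide the carriage
- knob_grip (a point): point to grip the clamp knob, on its vertical axis 36 mm above the worktop and 60 mm behind the fin (-y): black wing 42 mm long, 13 mm thick, from 26 to 47 mm above the worktop
- clamp (a joint): rad, clamp knob: 0 = quite free, 1.35 = end of travel, tight; grows clockwise seen from above. The wing lies along the rule's x at 0. From about 0.8 on it presses a brake on the bed, which drags hard on the carriage; turning takes 0.12 to 0.2 N m; left near the end it may ease back by up to 0.1
- issue_tray: the shallow white tray for good frames, fixed: 270 mm (x) by 138 mm (y), walls 16 mm high and 4 mm thick, floor 4 mm thick; origin: centre of the underside. It has room for two frames side by side along x
- repair_tray: the deep white tray for frames to be repaired, fixed: 270 mm (x) by 138 mm (y), walls 45 mm high and 4 mm thick, floor 4 mm thick; origin: centre of the underside. It has room for two frames side by side along x
- vial_a: small white capped vial, 29 mm in diameter, 55 mm high, standing at the back: leave alone
- date_stamp: hand stamp with a brown wooden handle, 25 x 36 x 70 mm, standing at the back: leave alone

How it is judged (in metres and radians):
On the way, in this order (a step that is already met when the one before it is completed fails the run):
1. the clamp knob is turned free (value of joint clamp below 0.4 rad), for 0.1 s.
2. frame_1 (if present) lies in the rule with its tall posts home in both Vs, within 3.5 mm (((x of stop_seat in the frame of frame_1 between 0.0285 and 0.0355 m and y of stop_seat in the frame of frame_1 between 0.0285 and 0.0355 m and z of stop_seat in the frame of frame_1 between -0.0035 and 0.0035 m and x of carriage_seat in the frame of frame_1 between -0.0355 and -0.0285 m and y of carriage_seat in the frame of frame_1 between -0.0355 and -0.0285 m and z of carriage_seat in the frame of frame_1 between -0.0035 and 0.0035 m) or (x of stop_seat in the frame of frame_1 between -0.0355 and -0.0285 m and y of stop_seat in the frame of frame_1 between -0.0355 and -0.0285 m and z of stop_seat in the frame of frame_1 between -0.0035 and 0.0035 m and x of carriage_seat in the frame of frame_1 between 0.0285 and 0.0355 m and y of carriage_seat in the frame of frame_1 between 0.0285 and 0.0355 m and z of carriage_seat in the frame of frame_1 between -0.0035 and 0.0035 m))), for 0.3 s.
3. frame_1 (if present) lies in the rule with its low posts home in both Vs, within 3.5 mm (((x of stop_seat in the frame of frame_1 between 0.0285 and 0.0355 m and y of stop_seat in the frame of frame_1 between -0.0355 and -0.0285 m and z of stop_seat in the frame of frame_1 between -0.0035 and 0.0035 m and x of carriage_seat in the frame of frame_1 between -0.0355 and -0.0285 m and y of carriage_seat in the frame of frame_1 between 0.0285 and 0.0355 m and z of carriage_seat in the frame of frame_1 between -0.0035 and 0.0035 m) or (x of stop_seat in the frame of frame_1 between -0.0355 and -0.0285 m and y of stop_seat in the frame of frame_1 between 0.0285 and 0.0355 m and z of stop_seat in the frame of frame_1 between -0.0035 and 0.0035 m and x of carriage_seat in the frame of frame_1 between 0.0285 and 0.0355 m and y of carriage_seat in the frame of frame_1 between -0.0355 and -0.0285 m and z of carriage_seat in the frame of frame_1 between -0.0035 and 0.0035 m))), for 0.3 s.
4. frame_2 (if present) lies in the rule with its tall posts home in both Vs, within 3.5 mm (((x of stop_seat in the frame of frame_2 between 0.0365 and 0.0435 m and y of stop_seat in the frame of frame_2 between 0.0334 and 0.0404 m and z of stop_seat in the frame of frame_2 between -0.0035 and 0.0035 m and x of carriage_seat in the frame of frame_2 between -0.0435 and -0.0365 m and y of carriage_seat in the frame of frame_2 between -0.0404 and -0.0334 m and z of carriage_seat in the frame of frame_2 between -0.0035 and 0.0035 m) or (x of stop_seat in the frame of frame_2 between -0.0435 and -0.0365 m and y of stop_seat in the frame of frame_2 between -0.0404 and -0.0334 m and z of stop_seat in the frame of frame_2 between -0.0035 and 0.0035 m and x of carriage_seat in the frame of frame_2 between 0.0365 and 0.0435 m and y of carriage_seat in the frame of frame_2 between 0.0334 and 0.0404 m and z of carriage_seat in the frame of frame_2 between -0.0035 and 0.0035 m))), for 0.3 s.
5. frame_2 (if present) lies in the rule with its low posts home in both Vs, within 3.5 mm (((x of stop_seat in the frame of frame_2 between 0.0305 and 0.0375 m and y of stop_seat in the frame of frame_2 between -0.0404 and -0.0334 m and z of stop_seat in the frame of frame_2 between -0.0035 and 0.0035 m and x of carriage_seat in the frame of frame_2 between -0.0375 and -0.0305 m and y of carriage_seat in the frame of frame_2 between 0.0334 and 0.0404 m and z of carriage_seat in the frame of frame_2 between -0.0035 and 0.0035 m) or (x of stop_seat in the frame of frame_2 between -0.0375 and -0.0305 m and y of stop_seat in the frame of frame_2 between 0.0334 and 0.0404 m and z of stop_seat in the frame of frame_2 between -0.0035 and 0.0035 m and x of carriage_seat in the frame of frame_2 between 0.0305 and 0.0375 m and y of carriage_seat in the frame of frame_2 between -0.0404 and -0.0334 m and z of carriage_seat in the frame of frame_2 between -0.0035 and 0.0035 m))), for 0.3 s.
6. frame_3 (if present) lies in the rule with its tall posts home in both Vs, within 3.5 mm (((x of stop_seat in the frame of frame_3 between 0.0356 and 0.0426 m and y of stop_seat in the frame of frame_3 between 0.0384 and 0.0454 m and z of stop_seat in the frame of frame_3 between -0.0035 and 0.0035 m and x of carriage_seat in the frame of frame_3 between -0.0426 and -0.0356 m and y of carriage_seat in the frame of frame_3 between -0.0454 and -0.0384 m and z of carriage_seat in the frame of frame_3 between -0.0035 and 0.0035 m) or (x of stop_seat in the frame of frame_3 between -0.0426 and -0.0356 m and y of stop_seat in the frame of frame_3 between -0.0454 and -0.0384 m and z of stop_seat in the frame of frame_3 between -0.0035 and 0.0035 m and x of carriage_seat in the frame of frame_3 between 0.0356 and 0.0426 m and y of carriage_seat in the frame of frame_3 between 0.0384 and 0.0454 m and z of carriage_seat in the frame of frame_3 between -0.0035 and 0.0035 m))), for 0.3 s.
7. frame_3 (if present) lies in the rule with its low posts home in both Vs, within 3.5 mm (((x of stop_seat in the frame of frame_3 between 0.0414 and 0.0484 m and y of stop_seat in the frame of frame_3 between -0.0454 and -0.0384 m and z of stop_seat in the frame of frame_3 between -0.0035 and 0.0035 m and x of carriage_seat in the frame of frame_3 between -0.0484 and -0.0414 m and y of carriage_seat in the frame of frame_3 between 0.0384 and 0.0454 m and z of carriage_seat in the frame of frame_3 between -0.0035 and 0.0035 m) or (x of stop_seat in the frame of frame_3 between -0.0484 and -0.0414 m and y of stop_seat in the frame of frame_3 between 0.0384 and 0.0454 m and z of stop_seat in the frame of frame_3 between -0.0035 and 0.0035 m and x of carriage_seat in the frame of frame_3 between 0.0414 and 0.0484 m and y of carriage_seat in the frame of frame_3 between -0.0454 and -0.0384 m and z of carriage_seat in the frame of frame_3 between -0.0035 and 0.0035 m))), for 0.3 s.
8. frame_4 (if present) lies in the rule with its tall posts home in both Vs, within 3.5 mm (((x of stop_seat in the frame of frame_4 between 0.0435 and 0.0505 m and y of stop_seat in the frame of frame_4 between 0.0435 and 0.0505 m and z of stop_seat in the frame of frame_4 between -0.0035 and 0.0035 m and x of carriage_seat in the frame of frame_4 between -0.0505 and -0.0435 m and y of carriage_seat in the frame of frame_4 between -0.0505 and -0.0435 m and z of carriage_seat in the frame of frame_4 between -0.0035 and 0.0035 m) or (x of stop_seat in the frame of frame_4 between -0.0505 and -0.0435 m and y of stop_seat in the frame of frame_4 between -0.0505 and -0.0435 m and z of stop_seat in the frame of frame_4 between -0.0035 and 0.0035 m and x of carriage_seat in the frame of frame_4 between 0.0435 and 0.0505 m and y of carriage_seat in the frame of frame_4 between 0.0435 and 0.0505 m and z of carriage_seat in the frame of frame_4 between -0.0035 and 0.0035 m))), for 0.3 s.
9. frame_4 (if present) lies in the rule with its low posts home in both Vs, within 3.5 mm (((x of stop_seat in the frame of frame_4 between 0.0435 and 0.0505 m and y of stop_seat in the frame of frame_4 between -0.0505 and -0.0435 m and z of stop_seat in the frame of frame_4 between -0.0035 and 0.0035 m and x of carriage_seat in the frame of frame_4 between -0.0505 and -0.0435 m and y of carriage_seat in the frame of frame_4 between 0.0435 and 0.0505 m and z of carriage_seat in the frame of frame_4 between -0.0035 and 0.0035 m) or (x of stop_seat in the frame of frame_4 between -0.0505 and -0.0435 m and y of stop_seat in the frame of frame_4 between 0.0435 and 0.0505 m and z of stop_seat in the frame of frame_4 between -0.0035 and 0.0035 m and x of carriage_seat in the frame of frame_4 between 0.0435 and 0.0505 m and y of carriage_seat in the frame of frame_4 between -0.0505 and -0.0435 m and z of carriage_seat in the frame of frame_4 between -0.0035 and 0.0035 m))), for 0.3 s.
At the end, for the whole second after the job is handed in: Each frame present lies flat and still on its tray's floor (origin within 110 mm along, 50 mm across the tray's centre; tilt < 0.12 rad): shallow if its diagonals agree within 4 mm, else deep. Carriage within 8 mm of parked, clamp past 1.0 rad (value of joint clamp above 1 rad and value of joint carriage below 0.008 m and x of frame_1 in the frame of issue_tray between -0.11 and 0.11 m and y of frame_1 in the frame of issue_tray between -0.05 and 0.05 m and z of each of frame_1, frame_4 in the frame of issue_tray below 0.01 m and angle between each of frame_1, frame_2, frame_3, frame_4's own z axis and vertical below 0.12 rad and linear speed of each of frame_1, frame_2, frame_3, frame_4 below 0.02 m/s and x of frame_2 in the frame of repair_tray between -0.11 and 0.11 m and y of frame_2 in the frame of repair_tray between -0.05 and 0.05 m and z of each of frame_2, frame_3 in the frame of repair_tray below 0.01 m and x of frame_3 in the frame of repair_tray between -0.11 and 0.11 m and y of frame_3 in the frame of repair_tray between -0.05 and 0.05 m and x of frame_4 in the frame of issue_tray between -0.11 and 0.11 m and y of frame_4 in the frame of issue_tray between -0.05 and 0.05 m); the robot touches nothing.
It fails at once if the white vial is moved more than 30 mm (distance of vial_a from where it was at the start of the episode above 0.03 m).
It fails at once if the hand stamp is moved more than 30 mm (distance of date_stamp from where it was at the start of the episode above 0.03 m).
Of frame_1, frame_2, frame_3, frame_4 only 2 to 3 are there at a start; the rules pass over those that are not, and their reading is None.
At some moment in a run one of frame_1, frame_2, frame_3, frame_4 may be knocked a few centimetres aside while the robot is not near it.
It also fails if it takes over 210 s, if anything falls off the work surface, if the arm or the gripper's body presses on something with over 40 N, if the wrist force passes 120 N, or if a joint passes its speed limit or range.

### The arm

A 7-joint arm with a two-finger parallel gripper is mounted at the origin on a cart in front of the work surface, level with it; the furniture and walls round the work are solid. World frame = base frame: x ahead of the robot, y to its left, z up, the work surface at z = 0. Lengths are in m, angles in degrees, forces in N, time in s.
With the tool pointing down it reaches from about 0.4 to 0.85 m from the base axis. Payload 4.5 kg.
Tool frame: the origin (TCP) lies at the very end of the fingers, on their centre line; the grasp point (between the pads) lies 19 mm behind it; z points along the fingers, y is the line along which they close (so a half turn about z gives the same grasp; the last joint's range is limited). The gripper opens to 88 mm and grips with 3 to 60 N. Pads are 18 mm wide; open, the fingers measure 123 mm over their backs; the gripper's body (75 mm by 187 mm) begins 45 mm behind the grasp point.
Start: joints at [76.536, 39.483, -11.15, 89.685, 9.013, 51.709, -12.324], TCP at [0.166, -0.603, 0.239] pointing down, gripper open.
Joint ranges: [-172.22, 172.22], [-26.19, 119.32], [-84.43, 86.54], [7.71, 146.69], [-57.33, 237.33], [2.42, 119.75], [-152.13, 152.13]. Speed limits (degrees/s): [147.25, 147.25, 180, 180, 180, 180, 180].

### API

Orientations are given as [roll, pitch, yaw] about the fixed x, y, z axes, in that order (R = Rz(yaw) Ry(pitch) Rx(roll)).
In Python, from workcell import arm, optics, solver gives the robot as it stands (arm), with the cameras (optics) and the kinematics (solver). Calls block until the motion is done:
- arm.move_pose(position, orientation): joint-space move of the TCP to a pose.
- arm.move_straight(position, attitude=None, feed=0.15): straight line of the TCP; attitude=None keeps the orientation; feed is the mean speed in m/s.
- arm.set_joints(angles): joint-space move.
- arm.move_gripper(opening): finger opening in m; the grip force is fixed at half the most; returns when the fingers have stopped.
- arm.hold(seconds).
- solver.solve_ik(position, orientation): joint angles nearest the present ones, or None.
- arm.get_state(): the state.
- optics.camera(name): name is "side" or "top" or "wrist"; returns the picture (480x640x3 uint8, blue, green, red); there is no depth.
- optics.camera_model(name): a dict with "fx", "fy", "cx", "cy" (pixels), "camera_from_world" (4x4, takes a point from world to camera coordinates). Camera axes: x right, y up, looking along -z (the intrinsics and any distortion apply to the point x, -y, -z); pixel columns grow to the right and rows downward; lengths in m; the calibration is good to about 2 mm. A picture is of the moment at which its call begins: read the wrist's pose just before it. camera_model takes no time and is no camera call; for the wrist camera it gives the pose at the moment of the call.
A pose or a line that the arm cannot do raises arm.Unreachable and nothing moves.
- arm.hand_in(): hands the job in; it is judged then, once.
The state is a dict: "t": time; "qpos": joint angles; "joint_vel": joint speeds; "effort": joint torques, N m; "eef_pos": TCP position; "orientation": TCP orientation; "wrist_force": force on the tool from outside, world axes, zero at the start; "torque": the same for the moment, N m; "width": finger opening in m; "grasp_force": force on a finger pad.
Only numpy, scipy, OpenCV 4.12 (cv2) and the standard library are available. Lean on these libraries where they do the work, as an engineer would, in place of code of your own. Each camera call takes 0.05 s, during which the arm holds its last target. There are 200 camera calls.

## Working session

There is one attempt and no reset: what is moved stays moved. The work goes in short steps, each a Python script; the robot and the scene stay as the last script left them, time stands still between calls to the robot, and variables do not carry over. Pictures are saved under pics/ and viewed, at most 14 in all, crops included, and the job is handed in when it is done.

```bash
ls; mkdir -p pics; python3 - <<'E'
from workcell import arm, optics, solver
import cv2
for n in("top","side"):
    cv2.imwrite(f"pics/{n}0.png",optics.camera(n)); m=optics.camera_model(n); print(n,m)
print(arm.get_state())
E
```

```text
pics
workcell.py
top {'fx': 468.8377116987376, 'fy': 468.8377116987376, 'cx': 322.0547985277574, 'cy': 233.89798596730714, 'camera_from_world': array([[-0.01343938, -0.99981774,  0.01355972, -0.00474   ],
       [ 0.99610858, -0.01220575,  0.08728531, -0.63318674],
       [-0.08710389,  0.01468001,  0.99609106, -1.24227473],
       [ 0.        ,  0.        ,  0.        ,  1.        ]])}
side {'fx': 571.460714217027, 'fy': 571.460714217027, 'cx': 325.67340671531883, 'cy': 243.1038787743695, 'camera_from_world': array([[ 0.99833949,  0.05337267,  0.02167082, -0.62852336],
       [-0.04185016,  0.4135126 ,  0.90953609, -0.05928522],
       [ 0.03958321, -0.90893272,  0.41505961, -1.35089402],
       [ 0.        ,  0.        ,  0.        ,  1.        ]])}
{'t': 0.1, 'qpos': array([ 76.53559955,  39.52778091, -11.14483765,  89.73774741,
         9.01248553,  51.70890253, -12.32603123]), 'joint_vel': array([-0.04565831, -0.11779042, -0.07593341, -0.23506079,  0.04154709,
        0.01350958,  0.01431825]), 'effort': array([-3.78988276e-03, -5.28497207e+01, -1.27169844e+00, -1.53836811e+01,
       -5.25754038e-02,  1.99524569e-03,  5.52687845e-05]), 'eef_pos': array([ 0.16579206, -0.60203409,  0.238002  ]), 'orientation': array([-1.79907591e+02,  6.81578375e-03,  1.54031682e+01]), 'wrist_force': array([-0.09137546,  0.35451349, -0.57730963]), 'torque': array([-0.04646108, -0.08863841,  0.01931163]), 'grasp_force': 0.0, 'width': 0.08798884474089326}
```

View pics/top0.png

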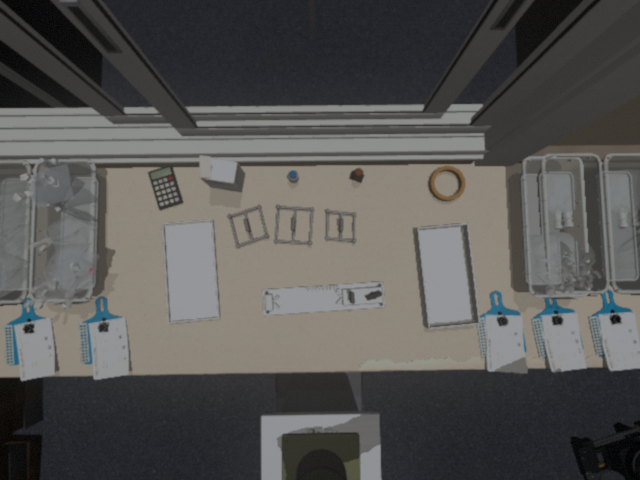

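View pics/side0.png

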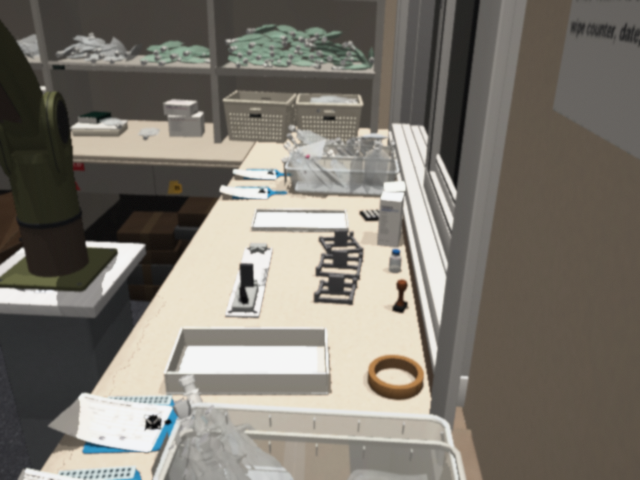

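Top view: shallow tray at (191,271), deep tray at (445,275), and three frames at (248,226), (293,225) and (340,226). The rule spans (265..383, 297), with its stop on the left and the knob on the right. I'll enlarge the middle area.

```bash
cat > h.py <<'E'
import numpy as np, cv2
from workcell import arm, optics, solver
def ray(m,u,v,z):
    """pixel -> world xy at height z"""
    T=m["camera_from_world"]; R,t=T[:3,:3],T[:3,3]
    d=R.T@np.array([(u-m["cx"])/m["fx"],-(v-m["cy"])/m["fy"],-1]); c=-R.T@t
    return (c+d*(z-c[2])/d[2])[:2]
def crop(name,out,x0,y0,x1,y1,k):
    cv2.imwrite(out,cv2.resize(optics.camera(name)[y0:y1,x0:x1],None,fx=k,fy=k,interpolation=cv2.INTER_CUBIC))
E
python3 - <<'E'
import cv2
im=cv2.imread("pics/top0.png"); im=cv2.convertScaleAbs(im,alpha=1.3)
cv2.imwrite("pics/c1.png",cv2.resize(im[198:323,220:400],None,fx=4.4,fy=4.4,interpolation=cv2.INTER_CUBIC))
E
```

```text
(no output)
```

View pics/c1.png

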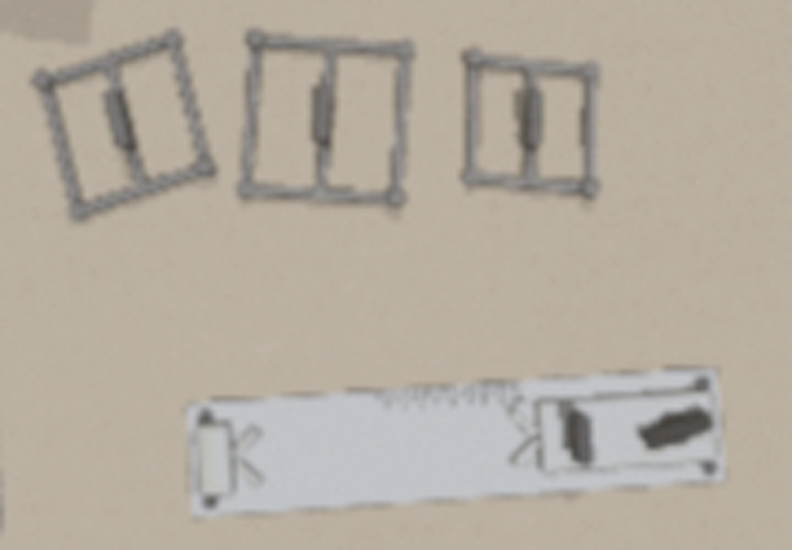

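```bash
python3 - <<'E'
from h import *
m=optics.camera_model("top")
def w(u,v,z): return ray(m,220+(u+.5)/4.4-.5,198+(v+.5)/4.4-.5,z)
np.set_printoptions(precision=4,suppress=True)
F={'L':[(43,80),(173,40),(206,169),(80,211)],'M':[(257,40),(404,48),(397,197),(246,190)],'R':[(472,58),(592,70),(590,189),(468,182)]}
for n,c in F.items():
    p=np.array([w(*q,.018) for q in c]); print(n,p.mean(0)); s=[np.linalg.norm(p[i]-p[(i+1)%4]) for i in range(4)]
    x1=p[0]-p[3];x2=p[1]-p[2]; print(' sides',np.array(s),'diag',np.linalg.norm(p[0]-p[2]),np.linalg.norm(p[1]-p[3]),'yawx',[np.degrees(np.arctan2(a[1],a[0])) for a in(x1,x2)])
b=np.array([w(*q,.008) for q in[(188,405),(716,368),(722,478),(192,515)]]); print('bed',b,b.mean(0),np.linalg.norm(b[0]-b[1]),np.linalg.norm(b[0]-b[3]))
d=b[0]-b[1]+b[3]-b[2]; print('ruley',np.degrees(np.arctan2(d[1],d[0])))
print('fin',w(575,409,.08),'knob',w(675,427,.047))
k=w(708,414,.047)-w(642,440,.047); print('knobdir',np.degrees(np.arctan2(k[1],k[0])))
for n,z,c in(('issue',.016,[(164,222),(214,221),(219,318),(169,322)]),('rep',.045,[(415,226),(466,224),(475,323),(427,328)])):
    p=np.array([ray(m,u,v,z) for u,v in c]); d=p[0]-p[3]+p[1]-p[2]; print(n,p.mean(0),np.linalg.norm(p[0]-p[1]),np.linalg.norm(p[0]-p[3]),np.degrees(np.arctan2(d[1],d[0])))
E
```

```text
L [0.6581 0.1883]
 sides [0.0841 0.0833 0.0817 0.085 ] diag 0.11569618978861756 0.1204967184584661 yawx [np.float64(15.773616733582072), np.float64(14.070556444775177)]
M [0.6605 0.0641]
 sides [0.0917 0.0932 0.0935 0.0938] diag 0.1312312936914092 0.13192883801214778 yawx [np.float64(-4.454797087130464), np.float64(-3.323075988388645)]
R [ 0.6552 -0.0629]
 sides [0.0752 0.0744 0.0758 0.0775] diag 0.10969688585384522 0.10439174014799624 yawx [np.float64(-2.6545457605229075), np.float64(-2.0692863612031265)]
bed [[ 0.4847  0.1512]
 [ 0.5029 -0.1761]
 [ 0.4353 -0.1781]
 [ 0.4174  0.1489]] [ 0.4601 -0.0135] 0.3277988639823814 0.06727600710662873
ruley 93.16091374719521
fin [ 0.4813 -0.0828] knob [ 0.4686 -0.1451]
knobdir -69.54422114299308
issue [0.5396 0.3415] 0.13593511610599593 0.2702189183080306 3.5197263229125926
rep [ 0.5183 -0.3403] 0.13768099444019335 0.2713558152563676 3.928346575520578
```

```bash
python3 - <<'E'
from h import *
import pickle
for yaw in (-69.5,110.5,3,93,-87): 
    q=solver.solve_ik([.467,-.145,.2],[180,0,yaw]); print(yaw,None if q is None else np.round(q,0))
arm.move_pose([.46,-.10,.35],[180,0,3]); arm.hold(.3)
m=optics.camera_model("wrist"); im=optics.camera("wrist"); s=arm.get_state()
pickle.dump((m,im),open("w1.pkl","wb")); cv2.imwrite("pics/w1.png",im); print(m["camera_from_world"],m["fx"],s["t"],s["eef_pos"],s["orientation"],s["qpos"],s["wrist_force"])
E
```

```text
-69.5 [   1.   34.   17.  116.  -18.   32. -129.]
110.5 [ 32.  36. -32. 114.  30.  38.   1.]
3 [ 14.  33.  -4. 115.   4.  32. -79.]
93 [ 29.  35. -27. 115.  26.  37. -12.]
-87 [  -2.   35.   22.  116.  -23.   33. -141.]
[[ 5.08338374e-02 -9.98707123e-01 -6.13100332e-05 -1.23994775e-01]
 [ 9.63555353e-01  4.90607685e-02 -2.62971715e-01 -3.72744629e-01]
 [ 2.62634733e-01  1.33087858e-02  9.64803541e-01 -6.15291868e-01]
 [ 0.00000000e+00  0.00000000e+00  0.00000000e+00  1.00000000e+00]] 425.15193819007084 2.575 [ 0.45997867 -0.10024806  0.34993414] [-1.79999760e+02  7.52560519e-03  2.97228984e+00] [ 15.12739723  19.89291266 -11.95733169 105.81512945   4.95003899
  54.79915361 -86.02164467] [-0.32349689 -0.23014602  0.29157772]
```

View pics/w1.png

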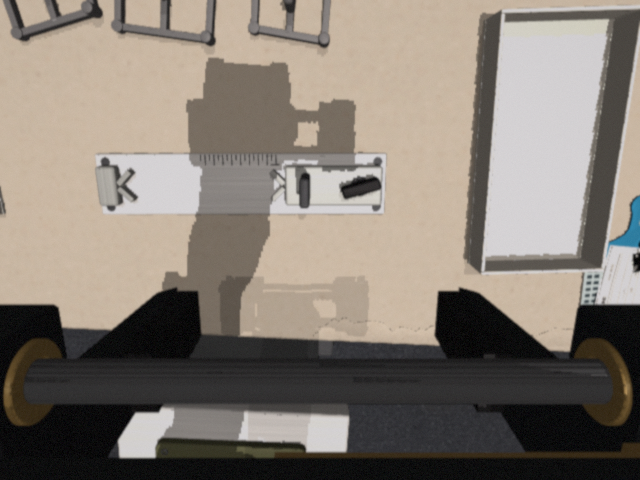

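The wrist view shows the bed at (96..386, 153..213), the fin at (305,190) and the knob wing at (361,187). I'll zoom in on these.

```bash
python3 - <<'E'
import cv2
im=cv2.imread("pics/w1.png")
a=cv2.resize(im[145:220,85:245],None,fx=5,fy=5,interpolation=cv2.INTER_CUBIC);b=cv2.resize(im[145:220,240:400],None,fx=5,fy=5,interpolation=cv2.INTER_CUBIC)
cv2.imwrite("pics/c2.png",cv2.resize(cv2.vconcat([a[:300],b])[:600],(800,600)) if 0 else b)
cv2.imwrite("pics/c3.png",a)
E
```

```text
(no output)
```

View pics/c2.png

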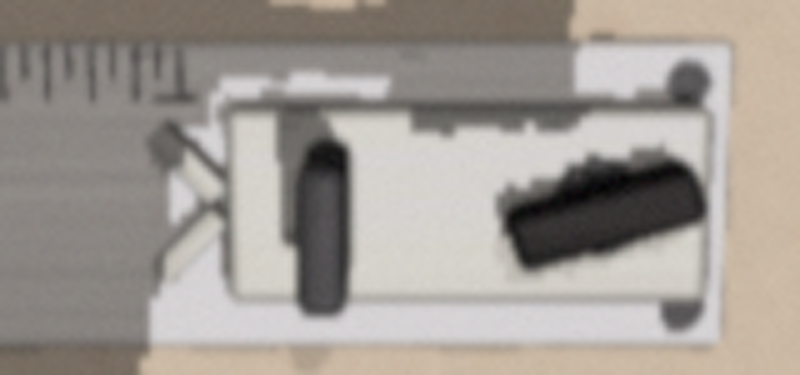

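View pics/c3.png

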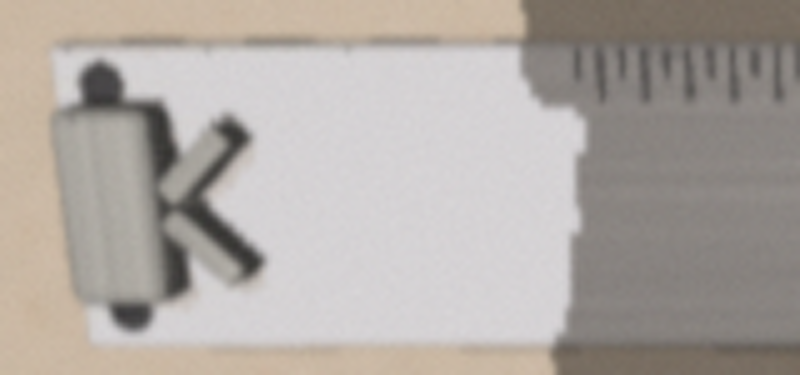

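```bash
python3 - <<'E'
from h import *
import pickle
m,_=pickle.load(open("w1.pkl","rb"))
np.set_printoptions(precision=4,suppress=True)
g=lambda x0,u,v,z: ray(m,x0+(u+.5)/5-.5,145+(v+.5)/5-.5,z)
TL,BL=g(85,52,47,.008),g(85,90,345,.008);TR,BR=g(240,730,43,.008),g(240,718,343,.008)
print(TL,TR,BR,BL,np.mean([TL,TR,BR,BL],0)); d=TL-TR+BL-BR; print(np.degrees(np.arctan2(*d[::-1])),np.linalg.norm(TL-TR),np.linalg.norm(TL-BL))
print('fin',g(240,324,238,.08),'knob',g(240,612,215,.047)); k=g(240,695,190,.047)-g(240,518,235,.047); print(np.degrees(np.arctan2(*k[::-1])))
# apex of V inner
print('stop inner apex',g(85,172,205,.022),'carr apex',g(240,215,205,.022))
E
```

```text
[0.4842 0.1512] [ 0.5017 -0.1752] [ 0.4331 -0.1788] [0.416  0.1483] [ 0.4587 -0.0136]
93.03315363324312 0.32695940052129535 0.06826823392604182
fin [ 0.4639 -0.0876] knob [ 0.4669 -0.1474]
-72.71056892339136
stop inner apex [0.452  0.1204] carr apex [ 0.4613 -0.0617]
```

```bash
cat >> h.py <<'E'
U=np.array([-.0532,.9986]); FIN=np.array([.4626,-.0876]); KNOB=FIN-.06*U; STOP=FIN+.2*U; RY=3.05
def st(): return arm.get_state()
def P(xy,z): return [float(xy[0]),float(xy[1]),float(z)]
E
python3 - <<'E'
from h import *
y0=-71.
arm.move_gripper(.06)
arm.move_pose(P(KNOB,.12),[180,0,y0]); arm.move_straight(P(KNOB,.035),feed=.12)
f0=st()["wrist_force"]; z=.035
while z>.024:
    z-=.002; arm.move_straight(P(KNOB,z),feed=.05)
    f=st()["wrist_force"]
    if f[2]-f0[2]>3: z+=.002; arm.move_straight(P(KNOB,z)); break
print('z',z,f0,f)
arm.move_gripper(0.0); s=st(); print(s["width"],s["grasp_force"])
for k in range(1,10):
    arm.move_pose(P(KNOB,z),[180,0,y0+8.5*k]); s=st(); print(round(s["orientation"][2],1),np.round(s["torque"],2),np.round(s["wrist_force"]-f0,1),round(s["width"],4))
print(s["t"])
E
```

```text
z 0.022999999999999993 [ 0.18073496 -0.36464521 -0.61729961] [ 0.47674221 -0.68981288  0.25236121]
0.012574915456051829 36.06614807897131
-62.4 [0.07 0.31 0.3 ] [-1.   0.1 19.7] 0.0127
-53.9 [0.12 0.23 0.29] [-0.8  1.2 20.8] 0.0129
-45.4 [0.15 0.16 0.22] [ 0.1  1.5 20. ] 0.0129
-36.9 [0.15 0.11 0.27] [-0.1  1.4 19.4] 0.0127
-28.4 [0.12 0.07 0.25] [ 0.1  1.2 19.5] 0.0125
-19.9 [0.18 0.03 0.25] [-0.3  1.1 18.8] 0.0129
-11.4 [0.15 0.11 0.28] [ 0.3  0.5 17.7] 0.0128
-2.9 [0.07 0.07 0.27] [ 0.1  0.9 18.8] 0.0125
5.4 [ 0.34  0.02 -0.47] [ 1.   1.7 18.6] 0.013
9.475
```

```bash
cat >> h.py <<'E'
GZ=.019   # TCP above a frame's underside when gripping
DIM={2:(.040,.0369,.034),3:(.0391,.0419,.0449),4:(.047,.047,.047)}  # tall x, y, low x
def ang(a,n=0.):
    """equivalent (mod 180) of a nearest n"""
    return a-180*round((a-n)/180)
def yaws(n):
    tx,y,lx=DIM[n]; r=90+RY
    return ang(r-np.degrees(np.arctan2(y,tx))),ang(r+np.degrees(np.arctan2(y,lx)))
def pick(xy,yaw,base=0.,op=.032,lift=.14):
    arm.move_gripper(op); arm.move_pose(P(xy,lift),[180,0,yaw]); arm.move_straight(P(xy,base+GZ),feed=.15)
    arm.move_gripper(0); w=st()["width"]; arm.move_straight(P(xy,lift),feed=.15)
    print("pick width",round(w,4),"lifted",round(st()["width"],4)); return w>.008
def place(xy,yaw,base,via=.14):
    arm.move_straight(P(xy,via),[180,0,yaw],feed=.2); arm.move_straight(P(xy,base+GZ+.001),feed=.1)
    arm.hold(.1); arm.move_gripper(.03); arm.move_straight(P(xy,via),feed=.2)
def centre(n,tall):
    tx,y,lx=DIM[n]; return STOP-U*(np.hypot(tx if tall else lx,y)+.006)
def measure(expect):
    """pinch the fin, push until the frame is home, return the reading, pull back"""
    z=.047; arm.move_gripper(.045); arm.move_pose(P(FIN,.14),[180,0,RY]); arm.move_straight(P(FIN,z),feed=.15)
    arm.move_gripper(0); arm.hold(.1); s=st(); w=s["width"]; f0=s["wrist_force"][:2]@U
    v=.165-expect-.010; arm.move_straight(P(FIN+U*v,z),feed=.06); fr=st()["wrist_force"][:2]@U
    while v<.165-expect+.008:
        v+=.0007; arm.move_straight(P(FIN+U*v,z),feed=.02); s=st(); f=s["wrist_force"][:2]@U
        if f-fr<-7: break
    arm.hold(.6); s=st(); r=.165-(s["eef_pos"][:2]-FIN)@U
    print("fin width",round(w,4),"reading mm",round(r*1e3,1),"expected",round(expect*1e3,1),"force",np.round([f0,fr,f,s["wrist_force"][:2]@U],1),"t",s["t"]); return r
def back():
    arm.move_straight(P(FIN+U*.001,.047),feed=.1); print("back force",np.round(st()["wrist_force"],1)); arm.move_gripper(.045); arm.move_straight(P(FIN,.15),feed=.2)
E
python3 - <<'E'
from h import *
arm.move_gripper(.03); arm.move_straight(P(KNOB,.15),feed=.15)
crop("top","pics/t1.png",220,198,400,323,4.4)
print(st()["t"],st()["wrist_force"],yaws(2),yaws(3),yaws(4))
for n in(2,3,4):
    for y in yaws(n):
        for yy in (y,y-180): print(n,yy,[None if q is None else np.round(q).tolist() for q in [solver.solve_ik(P(centre(n,1),.1),[180,0,yy])]])
E
```

```text
10.975 [-0.14814154  0.07489342 -0.14048164] (np.float64(50.35846290231618), np.float64(-39.60775470761334)) (np.float64(46.07019348470651), np.float64(-43.929480934093846)) (np.float64(48.05), np.float64(-41.94999999999999))
2 50.35846290231618 [[-1.0, 43.0, -18.0, 124.0, 41.0, 18.0, -94.0]]
2 -129.64153709768382 [[26.0, 61.0, -72.0, 123.0, 73.0, 61.0, 53.0]]
2 -39.60775470761334 [[-11.0, 42.0, -2.0, 125.0, 7.0, 13.0, -149.0]]
2 -219.60775470761334 [[15.0, 49.0, -45.0, 124.0, 64.0, 36.0, -28.0]]
3 46.07019348470651 [[-1.0, 43.0, -17.0, 124.0, 40.0, 18.0, -96.0]]
3 -133.92980651529348 [[27.0, 61.0, -72.0, 123.0, 73.0, 61.0, 49.0]]
3 -43.929480934093846 [[-11.0, 42.0, -2.0, 125.0, 5.0, 13.0, -151.0]]
3 -223.92948093409385 [[14.0, 48.0, -44.0, 124.0, 64.0, 35.0, -31.0]]
4 48.05 [[0.0, 43.0, -17.0, 124.0, 41.0, 18.0, -94.0]]
4 -131.95 [[28.0, 61.0, -72.0, 123.0, 73.0, 61.0, 52.0]]
4 -41.94999999999999 [[-9.0, 42.0, -2.0, 125.0, 7.0, 13.0, -149.0]]
4 -221.95 [[16.0, 49.0, -45.0, 124.0, 64.0, 36.0, -28.0]]
```

View pics/t1.png

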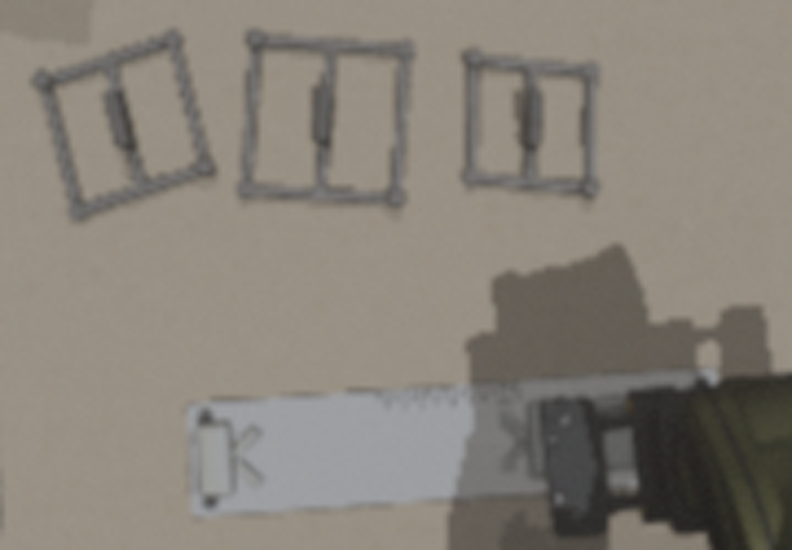

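Frames have not moved. Now frame_2, tall diagonal.

```bash
sed -i 's|return ang(r-np.degrees(np.arctan2(y,tx))),ang(r+np.degrees(np.arctan2(y,lx)))|return r-np.degrees(np.arctan2(y,tx)),r+np.degrees(np.arctan2(y,lx))|' h.py
python3 - <<'E'
from h import *
n=2
if pick([.6552,-.0629],-2.4):
    place(centre(n,1),yaws(n)[0],.008)
    arm.move_pose(P(FIN-.02*U,.3),[180,0,RY]); cv2.imwrite("pics/w2.png",optics.camera("wrist")); print(st()["t"])
E
```

```text
pick width 0.0097 lifted 0.0098
19.2417
```

View pics/w2.png

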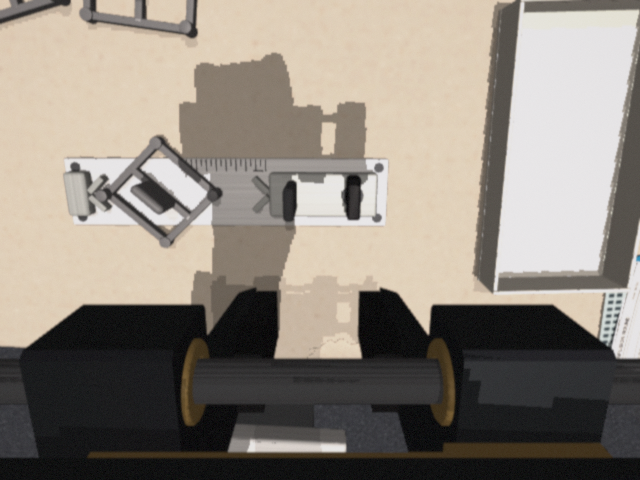

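The frame lies on the bed with its tall post just short of the stop V at (103,195), and the knob wing is now across the rule. Measure.

```bash
python3 - <<'E'
from h import *
measure(.1088)
back()
E
```

```text
fin width 0.0098 reading mm 108.7 expected 108.8 force [ 1.6  1.3 -6.3 -5.7] t 27.85
back force [ 1.2 -1.4  6.9]
```

```bash
cat >> h.py <<'E'
def seat(n,tall):
    tx,y,lx=DIM[n]; h=np.hypot(tx if tall else lx,y); return STOP-U*h,2*h
TR={'issue':(np.array([.5396,.3415]),3.5),'repair':(np.array([.5183,-.3403]),3.9)}
def slot(tray,s):
    c,a=TR[tray]; a=np.radians(a); return c+s*np.array([np.cos(a),np.sin(a)])
def low(n):
    """tall diagonal already measured: turn the frame and measure the low one"""
    c,_=seat(n,1); yt,yl=yaws(n)
    if not pick(c,yt,.008): return None
    place(centre(n,0),yl,.008); r=measure(seat(n,0)[1]); back(); return r
E
python3 - <<'E'
from h import *
n=2
r=low(n)
if r and abs(r-.1004)<.003:
    if pick(seat(n,0)[0],yaws(n)[1],.008):
        place(slot('repair',-.066),93.9,.004); print(st()["t"])
        crop("top","pics/t2.png",160,195,490,335,2.4)
E
```

```text
pick width 0.0005 lifted 0.0003
```

```bash
python3 - <<'E'
from h import *
import pickle
print(st()["t"],st()["eef_pos"])
arm.move_pose(P(FIN-.02*U,.3),[180,0,RY]); m=optics.camera_model("wrist"); im=optics.camera("wrist"); pickle.dump((m,im),open("w3.pkl","wb")); cv2.imwrite("pics/w3.png",cv2.resize(im[0:330,0:440],None,fx=1.8,fy=1.8,interpolation=cv2.INTER_CUBIC))
E
```

```text
33.3583 [0.45457178 0.05697226 0.13923424]
```

View pics/w3.png

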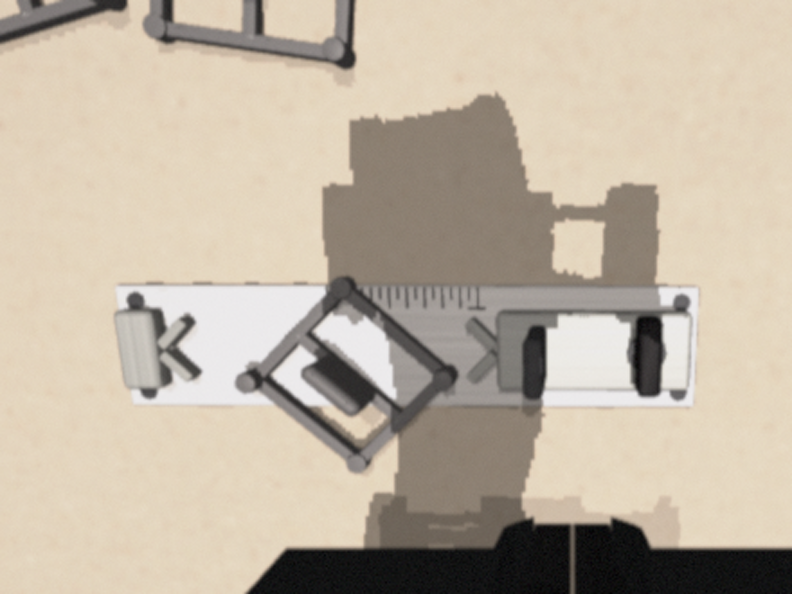

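frame_2 was knocked off the stop: its posts are now at (343,286), (358,462), (247,381) and (447,376) in the crop.

```bash
python3 - <<'E'
from h import *
import pickle
m,_=pickle.load(open("w3.pkl","rb")); g=lambda u,v,z: ray(m,u/1.8-.2,v/1.8-.2,z)
a,b=g(343,286,.022),g(358,462,.022); c,d=g(247,381,.032),g(447,376,.032)
print((a+b)/2,(c+d)/2,np.linalg.norm(a-b),np.linalg.norm(c-d)); 
# x-sides: tall->low pairs along the tab (image upper-left to lower-right)
for p,q in((a,d),(c,b)): print(np.linalg.norm(p-q),np.degrees(np.arctan2(*(p-q)[::-1])))
t=g(343,380,.056);print(t)
E
```

```text
[0.44226151 0.01648942] [0.44323653 0.01577235] 0.10011042250602697 0.10984434011165697
0.07360894015758214 52.76105431675446
0.07368700039992422 50.878784377358755
[0.44741303 0.01087384]
```

```bash
python3 - <<'E'
from h import *
n=2
if pick([.4428,.016],51.8,.008):
    place(centre(n,0),yaws(n)[1],.008); r=measure(seat(n,0)[1]); back()
    if abs(r-.1004)<.003 and pick(seat(n,0)[0],yaws(n)[1],.008):
        place(slot('repair',-.066),93.9,.004); print(st()["t"])
        crop("top","pics/t2.png",160,195,490,335,2.4)
E
```

```text
Traceback (most recent call last):
  File "h.py", line 22, in pick
    arm.move_gripper(op); arm.move_pose(P(xy,lift),[180,0,yaw]); arm.move_straight(P(xy,base+GZ),feed=.15)
                                                                 ~~~~~~~~~~~~~~~~~^^^^^^^^^^^^^^^^^^^^^^^^
host.Unreachable: the arm cannot follow that straight line within its joint ranges
```

```bash
python3 - <<'E'
from h import *
print(np.round(st()["qpos"]),st()["t"])
for z in(.14,.08,.05,.027):
  for y in(51.8,-128.2):
    q=solver.solve_ik([.4428,.016,z],[180,0,y]); print(z,y,None if q is None else np.round(q))
E
```

```text
[ 11.  39. -29. 125.  44.  26. -92.] 35.775
0.14 51.8 [ 10.  39. -29. 125.  44.  26. -92.]
0.14 -128.2 [ 10.  39. -29. 125.  44.  26. -92.]
0.08 51.8 [   3.   45.  -18.  127.   55.   15. -102.]
0.08 -128.2 [ 22.  53. -52. 126.  74.  41.  58.]
0.05 51.8 [  -2.   48.  -10.  128.   62.    8. -108.]
0.05 -128.2 [ 14.  53. -37. 127.  78.  29.  55.]
0.027 51.8 [   6.   53.  -23.  128.   84.   18. -131.]
0.027 -128.2 [  2.  52. -17. 128.  84.  13.  49.]
```

```bash
python3 - <<'E'
from h import *
n=2
c=[.4428,.016]
arm.move_straight(P(c,.2),feed=.2)
q=[22,53,-52,126,74,41,58]; arm.set_joints(q); s=st(); print(s["eef_pos"],s["orientation"])
arm.move_gripper(.032); arm.move_straight(P(c,.08),[180,0,-128.2]); print(np.round(st()["qpos"]))
arm.move_straight(P(c,.008+GZ),feed=.12); arm.move_gripper(0); print(st()["width"])
arm.move_straight(P(c,.14),feed=.15); print(st()["width"],np.round(st()["qpos"]),st()["t"])
E
```

```text
[0.44974123 0.02051172 0.08378285] [-179.33753044    0.72081807 -128.0233329 ]
[ 22.  53. -52. 126.  74.  41.  58.]
0.009700892653567415
0.010072982802598433 [ 25.  47. -56. 124.  61.  44.  69.] 40.7667
```

```bash
python3 - <<'E'
from h import *
n=2
place(centre(n,0),yaws(n)[1]-360,.008); print(np.round(st()["qpos"])); r=measure(seat(n,0)[1]); back()
if abs(r-.1004)<.003 and pick(seat(n,0)[0],yaws(n)[1],.008):
        place(slot('repair',-.066),93.9,.004); print(st()["t"])
        crop("top","pics/t2.png",160,195,490,335,2.4)
E
```

```text
[  9.  41. -35. 122.  47.  31. -11.]
fin width 0.0098 reading mm 100.3 expected 100.4 force [-0.3  0.6 -6.8 -6.1] t 54.375
back force [ 0.6 -1.2  6.3]
pick width 0.0099 lifted 0.0095
65.1583
```

View pics/t2.png

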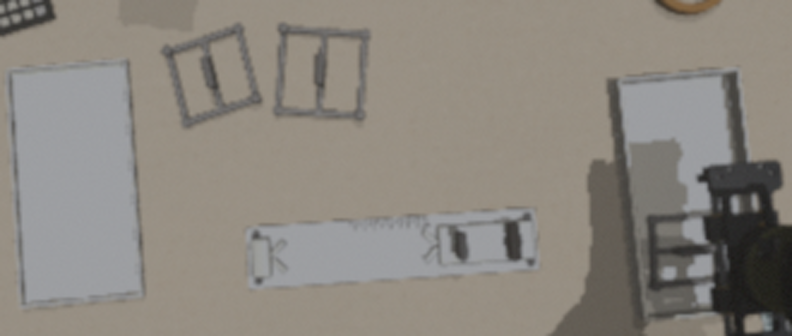

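frame_2's diagonals differ by 8.4 mm, so it is in the deep tray. Next is frame_3.

```bash
cat >> h.py <<'E'
def run(n,xy,yaw):
    if not pick(xy,yaw): return
    place(centre(n,1),yaws(n)[0],.008); a=measure(seat(n,1)[1]); back()
    try: b=low(n)
    except arm.Unreachable as e: print(e); return
    print(n,"difference mm",(a-b)*1e3 if b else None); return b
E
python3 - <<'E'
from h import *
print(run(3,[.6581,.1883],15.),st()["t"],np.round(st()["qpos"]))
E
```

```text
pick width 0.0098 lifted 0.0096
fin width 0.0097 reading mm 114.5 expected 114.6 force [-0.2  1.8 -6.1 -6.4] t 82.2667
back force [ 0.4 -1.3  5.7]
pick width 0.0098 lifted 0.0097
fin width 0.0097 reading mm 122.8 expected 122.8 force [ 0.3  1.2 -6.5 -5.4] t 100.5333
back force [-0.5 -0.3  5.8]
3 difference mm -8.345490875649425
0.1228280916344989 102.4583 [ 12.  37. -10. 121.  16.  23. -98.]
```

```bash
python3 - <<'E'
from h import *
n=3
if pick(seat(n,0)[0],yaws(n)[1],.008):
    place(slot('repair',.066),93.9,.004); print(st()["t"])
    arm.move_pose([.55,-.2,.25],[180,0,30]); crop("top","pics/t3.png",160,195,490,335,2.4)
E
```

```text
pick width 0.0097 lifted 0.0099
111.1333
```

View pics/t3.png

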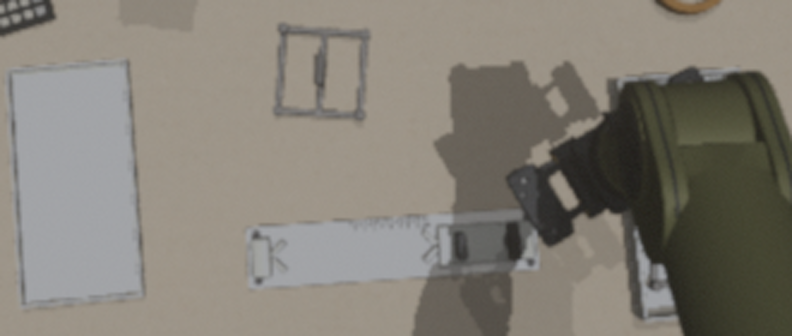

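frame_4 is unmoved at (322,72).

```bash
python3 - <<'E'
from h import *
n=4
b=run(n,[.6605,.0641],-3.9); print(b,st()["t"])
if b and abs(b-seat(n,0)[1])<.003 and pick(seat(n,0)[0],yaws(n)[1],.008):
    place(slot('issue',0),93.5,.004); print(st()["t"])
    arm.move_pose(P(KNOB,.2),[180,0,3]); crop("top","pics/t4.png",160,195,490,335,2.4); print(st()["t"])
E
```

```text
pick width 0.0093 lifted 0.0096
fin width 0.0096 reading mm 132.9 expected 132.9 force [ 0.5  1.  -6.5 -6. ] t 127.5917
back force [-0.3 -0.8  6. ]
pick width 0.0098 lifted 0.0096
fin width 0.0092 reading mm 132.9 expected 132.9 force [ 0.3  2.9 -5.7 -6.1] t 145.625
back force [-0.5 -1.4  5.5]
4 difference mm -0.006523536199731783
0.13288685534067513 147.45
pick width 0.0095 lifted 0.0095
155.7583
157.6167
```

View pics/t4.png

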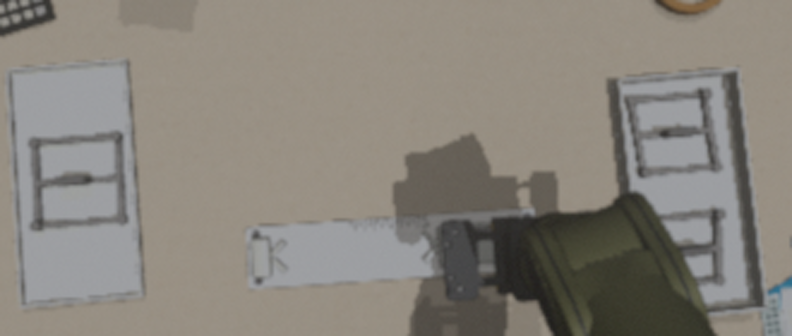

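All three frames lie flat in their trays. Now the clamp.

```bash
python3 - <<'E'
from h import *
arm.move_gripper(.036); K=KNOB+.001*U
arm.move_straight(P(K,.2),[180,0,RY]); arm.move_straight(P(K,.023),feed=.12); arm.move_gripper(0); print(st()["width"],st()["wrist_force"])
for y in [*np.arange(RY-9,-73,-9),-74.]:
    arm.move_pose(P(K,.023),[180,0,y]); s=st(); print(round(s["orientation"][2],1),np.round(s["torque"][2],2),np.round(s["wrist_force"],1))
arm.hold(.3); arm.move_gripper(.06); arm.move_straight(P(K,.15),feed=.15)
arm.move_pose([.46,-.10,.35],[180,0,3]); arm.hold(.3); im=optics.camera("wrist"); print(st()["t"],st()["wrist_force"])
a=im[145:220,240:400]; cv2.imwrite("pics/end.png",cv2.resize(a,None,fx=5,fy=5,interpolation=cv2.INTER_CUBIC))
E
```

```text
0.01284721534330849 [-1.60204652 -0.43595701 19.86741291]
-6.0 -0.32 [-2.2  1.4 20.4]
-15.0 -0.26 [-1.3 -0.1 21.1]
-24.1 -0.28 [-2.2 -0.2 20.7]
-33.1 -0.31 [-1.5 -0.1 21. ]
-42.1 -0.32 [-2.   1.2 20.4]
-51.1 -0.33 [-1.6  0.4 21.9]
-60.1 -0.24 [-1.8  1.3 21.4]
-69.1 -0.28 [-1.2  0.3 22.4]
-74.1 -0.06 [-1.9  0.2 22.5]
165.9917 [ 0.32680565  0.07635406 -0.10015819]
```

View pics/end.png

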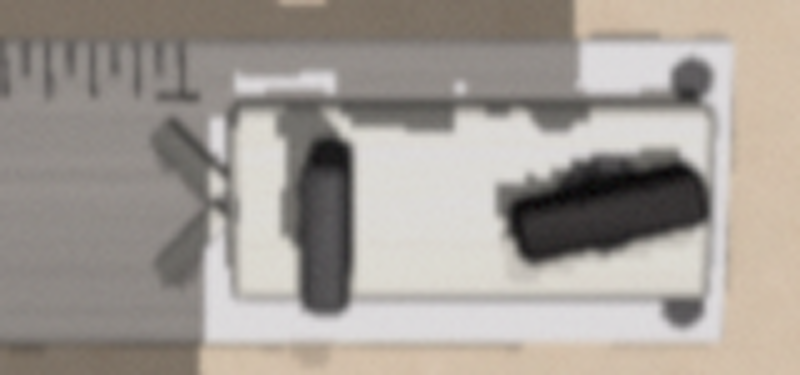

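The wing is at about 1.3 rad and the carriage is parked where it started. Handing in.

```bash
python3 -c "
from workcell import arm, optics, solver
print(arm.hand_in())"
```

```text
the job is handed in; nothing more can be done
None
```

The job is handed in (the call returned no verdict): frame_1 was absent, frame_2 (108.7/100.3 mm) and frame_3 (114.5/122.8 mm) are in the deep tray, frame_4 (132.9/132.9 mm) is in the shallow tray, and the carriage is parked and clamped at about 1.3 rad.

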